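Carry a loose blower wheel on its tray to the scale

TASK

The balanced blower wheel lying loose on the tray is to be weighed, and its vanes must not be touched. Pick the tray up by its red handle without letting the wheel run against the end walls of the tray, tilt the tray to bring the wheel to the middle, under the handle, and keep it there for a good three seconds with the tray held at least 10 cm above the bench; then set the tray down gently, centred on the platform of the scale, with the wheel still at rest under the handle so that the scale reads true, and let go. Leave the other things on the bench alone.

Things in the scene. Friction and masses are not known exactly. Their poses are not given: they have to be found in the camera images.
- tray: Aluminium carrying tray, dark liner, outside 160 mm (its x) by 340 mm (its y), floor 4 mm thick, walls 3 mm thick and 24 mm high, nominally 0.48 kg with handle, loose. Two steel uprights at x = +-81 mm, 22 mm wide, carry the red handle bar over its middle. Origin: centre of the underside; z up; the wheel rolls along the tray's y. End walls: inner faces at y = +-167 mm.
- tray_handle (a point): Centre of the red handle bar, 170 mm straight above the tray's origin. Flat-sided bar along the tray's x: 150 mm long, 16 mm thick (along the tray's y, the way to grip it), 26 mm tall. Rubber bushes let it twist about its length against the tray, 5.5 N m/rad, so a load off the middle tips the held tray and rolls further down unless the bar is tilted against it. Axes as the tray's when untwisted.
- blower: Squirrel-cage blower wheel, blue with brass hub, 110 mm diameter, 90 mm wide, nominally 0.3 kg. Origin: its centre; x is its axis. It lies on its rims across the tray, axis along the tray's x, centre 59 mm above the tray's underside, 35 to 70 mm to +y of the tray's middle. Rolls along the tray's y: 6.8 m/s2 per rad of floor tilt, less drag worth 0.009 rad; meets an end wall 125 mm from the middle.
- scale: Refrigerant charging scale, fixed to the bench: grey housing 235 x 235 mm with a black square platform 226 x 226 mm, top 50 mm above the bench; low control head with display, 30 mm high, at its -x side, reaching to 177 mm from the centre. Origin: on the bench under the centre of the platform.
- scale_top (a point): Centre of the platform's top surface, 50 mm above the bench; z up.
- meter: Bystander: dark hand-held thermometer, 75 x 155 x 30 mm, lying on the bench. Origin: centre of its underside.
- spray: Bystander: white spray bottle of leak detector with a blue band and grey head, 68 mm diameter, 180 mm tall. Origin: centre of its underside.
- capacitor: Bystander: aluminium run capacitor standing upright, 50 mm diameter, 108 mm tall. Origin: centre of its underside.
- wrench: Bystander: steel wrench lying on the bench, 200 mm long. Origin: its middle, on the bench.
- tee: Bystander: brass tee fitting lying on the bench, 50 mm long, 24 mm thick. Origin: centre of its underside.

How it is judged:
By the outcome, as a careful person would: the job done as asked, in the order asked, and still so for the second after the job is handed in, with the robot touching nothing.
It also fails if it takes over 64 s, if anything falls off the work surface, if the arm or the gripper's body presses on something with over 40 N, if the wrist force passes 120 N, or if a joint passes its speed limit or range.

ROBOT

A 6-joint arm with a two-finger parallel gripper is mounted at the origin on the work surface. World frame = base frame: x ahead of the robot, y to its left, z up, the work surface at z = 0. Lengths are in m, angles in degrees, forces in N, time in s.
With the tool pointing down it reaches from about 0.25 to 0.725 m from the base axis. Payload 9.7 kg.
Tool frame: the origin (TCP) lies between the finger pads; the fingertips stand 19 mm ahead of it and the grasp point (between the pads) is the TCP; z points along the fingers, y is the line along which they close (so a half turn about z gives the same grasp; the last joint's range is limited). The gripper opens to 85 mm and grips with 20 to 120 N. Pads are 22 mm wide; open, the fingers measure 114 mm over their backs; the gripper's body (76 mm by 85 mm) begins 54 mm behind the grasp point. The pads swing forward as they close: fully open they stand 13 mm farther back than shut.
Start: joints at [71.562, 4.979, 10.078, 95.1, 0, 90], TCP at [0.174, 0.522, 0.25] pointing down, gripper open.
Joint ranges: [-179.16, 179.16], [-48.56, 103.87], [-65.8, 70.77], [-126.05, 130.52], [-82.76, 87.17], [-180, 180]. Speed limits (degrees/s): [127.2, 127.2, 147.25, 180, 180, 180].

INTERFACE

Orientations are given as [roll, pitch, yaw] about the fixed x, y, z axes, in that order (R = Rz(yaw) Ry(pitch) Rx(roll)).
In Python, from workcell import bot gives the robot as it stands. The module is installed in compiled form; this text tells all that it offers.
- The arm moves only by the shell command python3 -m crank 'ROWS' [OPENING] [FORCE]. ROWS is JSON, a list that holds one entry, the list of rows, each a list of 6 numbers: the shift along the world's x, y, z as a fraction of full scale, then the turn, a rotation vector about the world's x, y, z as a fraction of full scale. In form: [[[x, y, z, wx, wy, wz], ...]]. A call has 1 to 20 rows; each row shifts and turns the commanded pose from where the row before left it; what a row does not reach is not made up. Full scale, the value 1, is 20 mm for a shift and 0.12 rad for a turn. A row lasts 1/12 s, in which the tool goes at most 41.7 mm and 7.16 degrees, less where a joint would pass 70% of its speed; a pose out of reach is approached as far as the arm can. A call with a number of a shift or a turn outside -1 to 1 is refused whole. A call with a gripper value outside its range is refused whole. OPENING is the opening, from 0 (shut) to 1 (fully open), set as the call begins (- or left out, the last holds). The fingers move at their own pace and stop on an object; FORCE is the grip in N (left out, the last holds). Time passes only in rows, so rows that do not move let the fingers close. It gives the time, the measured TCP pose, the force, the opening and the grip force at its end, in the units of the state.
- bot.get_obs(): the state, without advancing time (a new reading comes with each control period).
- bot.camera(name): name is "scene" or "top"; returns the picture (420x560x3 uint8, red, green, blue); there is no depth.
- bot.camera_model(name): a dict with "vertical_fov" (degrees; the focal length in pixels is half the picture's height over the tangent of half this angle, whatever the lens; pixels are square), "cx", "cy" (the principal point, pixels), "R" (3x3) and "t" (3): a world point X has camera coordinates R X + t. Camera axes: x right, y down, z forward; pixel columns grow to the right and rows downward; lengths in m; the calibration is good to about 2 mm. A picture is of the moment at which its call begins. camera_model takes no time and is no camera call.
- bot.job_done(): hands the job in; it is judged then, once.
The state is a dict: "time": time; "q": joint angles; "qd": joint speeds; "joint_efforts": joint torques, N m; "ee_pos": TCP position; "tcp_rot": TCP orientation; "wrist_force": force on the tool from outside, world axes, zero at the start; "torque": the same for the moment, N m; "opening": finger opening in m; "grasp_force": force on a finger pad.
Only numpy, scipy, OpenCV 4.12 (cv2) and the standard library are available. Lean on these libraries where they do the work, as an engineer would, in place of code of your own. Each camera call takes 0.05 s, during which the arm holds its last target. There are 200 camera calls.

## Working session

There is one attempt and no reset: what is moved stays moved. The work goes in short steps, Python scripts to look and compute and a shell command to move; the robot and the scene stay as the last step left them, time stands still between calls to the robot, and variables do not carry over. Pictures are saved under pics/ and viewed, at most 14 in all, crops included, and the job is handed in when it is done.

```bash
mkdir -p pics
python3 - <<'E'
from workcell import bot
import cv2,numpy as np
a=bot.camera("scene");b=bot.camera("top")
np.save("s0.npy",a);np.save("t0.npy",b)
cv2.imwrite("pics/s0.png",a[:,:,::-1]);cv2.imwrite("pics/t0.png",b[:,:,::-1])
for n in("scene","top"):print(bot.camera_model(n))
o=bot.get_obs();print(o)
E
```

```text
{'vertical_fov': 57.30585182283836, 'cx': 277.23141927465724, 'cy': 211.2071578872344, 'R': array([[ 0.5629699 ,  0.82645901,  0.00551311],
       [ 0.50075025, -0.3357806 , -0.79780986],
       [-0.65750595,  0.45190363, -0.60288393]]), 't': array([-0.35577981, -0.19145838,  1.67652568])}
{'vertical_fov': 56.299839277821945, 'cx': 285.23496090430297, 'cy': 212.10309796814832, 'R': array([[ 0.01955937, -0.9997795 ,  0.00764024],
       [-0.98565299, -0.02056324, -0.16752712],
       [ 0.16764729, -0.00425389, -0.98583786]]), 't': array([-0.02313727,  0.62916152,  1.42471639])}
{'time': 0.1, 'q': array([ 7.15612813e+01,  5.00957113e+00,  1.00394672e+01,  9.50980926e+01,
       -2.98797882e-03,  8.99993378e+01]), 'qd': array([ 0.04336191, -0.09996705,  0.08480739,  0.08748685,  0.05983381,
       -0.06661858]), 'joint_efforts': array([-2.01196685e-04, -5.21563339e+01,  4.65651834e+01,  1.60411117e-02,
        2.32894587e-05,  1.07198832e-05]), 'ee_pos': array([0.17391986, 0.5216013 , 0.24964261]), 'tcp_rot': array([-1.79931803e+02,  2.98718852e-03,  1.61561947e+02]), 'wrist_force': array([ 0.01767599, -0.51381205,  0.01438492]), 'torque': array([-0.00850059,  0.01784552, -0.002877  ]), 'grasp_force': 0.0, 'opening': 0.08556425504901771}
```

View pics/s0.png

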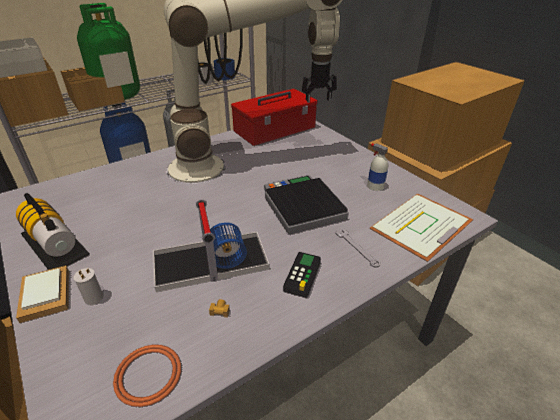

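View pics/t0.png

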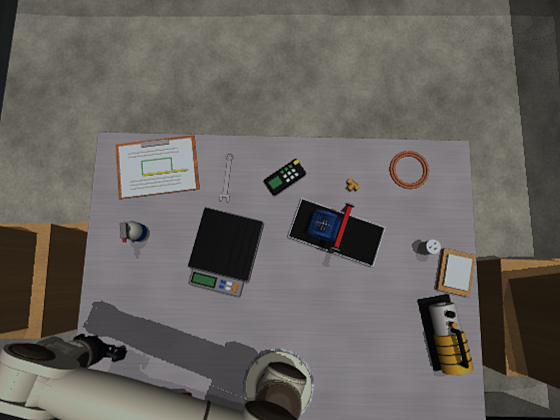

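The scene view shows the tray (rim about 155–270, 235–285), the red handle at (205,220), the wheel at (228,243) and the scale at (306,203). In the top view the tray is centred near (336,232), the handle runs from (350,205) to (337,250), the wheel is at (323,225) and the platform is at (226,245).

```bash
cat > h.py <<'E'
import numpy as np,cv2
from workcell import bot
def cam(n):
    m=bot.camera_model(n);f=210/np.tan(np.radians(m["vertical_fov"]/2));return m,f
def ray(n,uv):
    m,f=cam(n);R=np.array(m["R"]);d=R.T@np.array([(uv[0]-m["cx"])/f,(uv[1]-m["cy"])/f,1]);return -R.T@m["t"],d
def onz(n,uv,z):
    c,d=ray(n,uv);return c+d*(z-c[2])/d[2]
def proj(n,X):
    m,f=cam(n);c=np.array(m["R"])@X+m["t"];return f*c[0]/c[2]+m["cx"],f*c[1]/c[2]+m["cy"]
def tri(u1,u2):
    c1,d1=ray("scene",u1);c2,d2=ray("top",u2)
    s=np.linalg.lstsq(np.c_[d1,-d2],c2-c1,rcond=None)[0];p,q=c1+s[0]*d1,c2+s[1]*d2
    return (p+q)/2,np.linalg.norm(p-q)
def red(im,box):
    h=cv2.cvtColor(im,cv2.COLOR_RGB2HSV);m=((h[...,0]<6)|(h[...,0]>174))&(h[...,1]>150)&(h[...,2]>70)
    k=np.zeros(m.shape,bool);x0,y0,x1,y1=box;k[y0:y1,x0:x1]=1;return (m&k).astype(np.uint8)
def blue(im,box):
    h=cv2.cvtColor(im,cv2.COLOR_RGB2HSV);m=(h[...,0]>95)&(h[...,0]<125)&(h[...,1]>130)&(h[...,2]>25)
    k=np.zeros(m.shape,bool);x0,y0,x1,y1=box;k[y0:y1,x0:x1]=1;return (m&k).astype(np.uint8)
E
python3 - <<'E'
from h import *
a=np.load("s0.npy");b=np.load("t0.npy")
for n in("scene","top"):print(n,ray(n,(280,210))[0])
for n,im,box,z in(("top",b,(280,190,390,270),.183),("scene",a,(180,190,240,250),.17)):
    m=red(im,box);r=cv2.minAreaRect(cv2.findNonZero(m));bx=cv2.boxPoints(r)
    print(n,m.sum(),r,[onz(n,p,z).round(4)for p in bx])
    ys,xs=np.nonzero(m);print(xs.mean(),ys.mean())
    bl=blue(im,(280,190,390,270) if n=="top" else (200,210,260,275));ys,xs=np.nonzero(bl);print("blue",bl.sum(),xs.min(),xs.max(),ys.min(),ys.max(),cv2.minAreaRect(cv2.findNonZero(bl)))
g=cv2.cvtColor(b,cv2.COLOR_RGB2HSV)
cv2.imwrite("pics/crop.png",np.hstack([cv2.resize(b[190:300,180:270,::-1],None,fx=4,fy=4),cv2.resize(b[185:295,280:390,::-1],None,fx=4,fy=4)]))
E
```

```text
scene [ 1.39849177 -0.52787861  0.85996446]
top [ 0.38173764 -0.00413398  1.51011775]
top 200 ((342.6000061035156, 226.20001220703125), (4.427188396453857, 43.006980895996094), 18.434947967529297) [array([ 0.4949, -0.1761,  0.183 ]), array([ 0.6363, -0.2231,  0.183 ]), array([ 0.6317, -0.2376,  0.183 ]), array([ 0.4904, -0.1903,  0.183 ])]
342.465 226.605
blue 735 307 341 209 241 ((324.35003662109375, 224.9500274658203), (29.092954635620117, 29.409183502197266), 18.434947967529297)
scene 179 ((203.65293884277344, 217.18824768066406), (31.671842575073242, 5.965587615966797), 77.47119140625) [array([ 0.4725, -0.1889,  0.17  ]), array([ 0.4762, -0.1711,  0.17  ]), array([ 0.6212, -0.2195,  0.17  ]), array([ 0.6173, -0.2353,  0.17  ])]
203.66480446927375 217.37430167597765
blue 416 211 246 223 267 ((228.88970947265625, 244.26040649414062), (44.58357238769531, 30.753150939941406), 80.21759033203125)
```

View pics/crop.png

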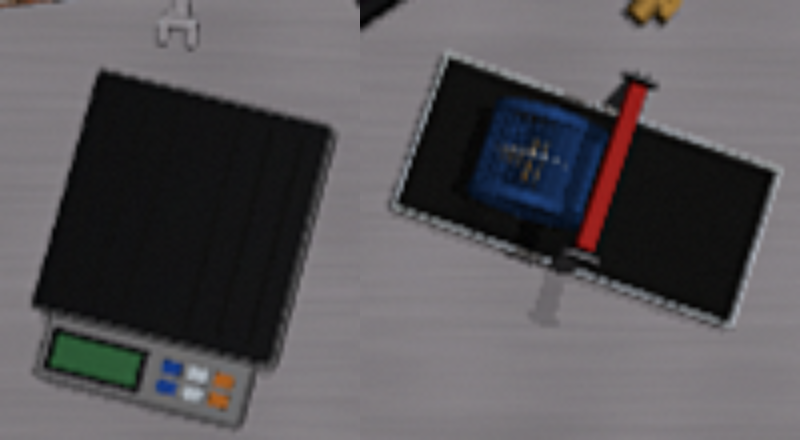

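The crop shows the tray rim corners at about (301,198), (385,228), (372,267) and (288,237) in full-picture pixels. The platform corners are at about (205,207), (264,222), (247,282) and (188,266). The wheel lies to the left of the bar, which is the +y side.

Run:
```python
from h import *
a=np.load("s0.npy");b=np.load("t0.npy")
def show(nm,bx,z):
    P=np.array([onz("top",p,z) for p in bx])[:,:2];e=[np.linalg.norm(P[i]-P[i-1]).round(4) for i in range(4)]
    d=P[1]-P[0];print(nm,"c",P.mean(0).round(4),"sides",e,"ang",[np.degrees(np.arctan2(*(P[i]-P[i-1])[::-1])).round(2) for i in range(4)])
g=b.max(2)
# platform
m=np.zeros(g.shape,np.uint8);m[195:290,183:270]=(g[195:290,183:270]<60);n,l,s,_=cv2.connectedComponentsWithStats(m);i=1+s[1:,4].argmax();print(s[i])
c=cv2.findContours((l==i).astype(np.uint8),0,2)[0][0];r=cv2.minAreaRect(c);print(r)
bx=cv2.boxPoints((r[0],(r[1][0]+1,r[1][1]+1),r[2]))
q=cv2.approxPolyDP(cv2.convexHull(c),5,True)[:,0];print(q.tolist())
if len(q)==4: show("plat poly",q.astype(float),.05)
show("plat rect",bx,.05)
show("plat hand",[(205,207.5),(263.75,222),(247.5,282),(188.25,266.3)],.05)
# tray
m=np.zeros(g.shape,np.uint8);R=slice(190,275),slice(283,392)
hs=cv2.cvtColor(b,cv2.COLOR_RGB2HSV)
show("tray hand",[(301.25,198),(385,228.3),(372.5,267),(287.5,236.8)],.024)
w=np.zeros(g.shape,np.uint8);w[R]=(g[R]>165);n,l,s,_=cv2.connectedComponentsWithStats(w,connectivity=8);print(s[1:6].tolist())
c=cv2.findNonZero(w);r=cv2.minAreaRect(c);print(r)
# handle by triangulated ends
t=cv2.boxPoints(cv2.minAreaRect(cv2.findNonZero(red(b,(280,190,390,270)))))
# scene wheel: rim/hub; wheel on top plane estimate
bl=blue(b,(280,190,390,270));ys,xs=np.nonzero(bl);print("wheel blue mean at z .09",onz("top",(xs.mean(),ys.mean()),.09).round(4))
bl=blue(a,(200,210,260,275));ys,xs=np.nonzero(bl);print("scene mean at .06",onz("scene",(xs.mean(),ys.mean()),.06).round(4), "tri",tri((203.66,217.37),(342.46,226.6)))
cv2.imwrite("pics/scrop.png",cv2.resize(a[190:300,140:280,::-1],None,fx=5,fy=5))
```

```text
[ 188  208   75   73 3785]
((225.55880737304688, 244.26467895507812), (63.30180740356445, 62.331661224365234), 14.03624439239502)
[[205, 208], [262, 222], [246, 280], [188, 266]]
plat poly c [0.5065 0.2101] sides [np.float64(0.2239), np.float64(0.222), np.float64(0.222), np.float64(0.2201)] ang [np.float64(-13.12), np.float64(-102.72), np.float64(166.38), np.float64(77.78)]
plat rect c [0.5057 0.209 ] sides [np.float64(0.237), np.float64(0.235), np.float64(0.2434), np.float64(0.2336)] ang [np.float64(77.33), np.float64(-10.73), np.float64(-102.97), np.float64(167.71)]
plat hand c [0.505  0.2068] sides [np.float64(0.2266), np.float64(0.2289), np.float64(0.2292), np.float64(0.2261)] ang [np.float64(-12.68), np.float64(-102.79), np.float64(166.61), np.float64(76.54)]
tray hand c [ 0.5606 -0.207 ] sides [np.float64(0.1597), np.float64(0.3404), np.float64(0.1559), np.float64(0.339)] ang [np.float64(-18.37), np.float64(-109.11), np.float64(161.13), np.float64(71.53)]
[[348, 207, 1, 1, 1], [350, 214, 1, 1, 1], [384, 229, 1, 2, 2], [382, 236, 1, 2, 2], [381, 239, 1, 2, 2]]
((371.3354797363281, 231.1134033203125), (63.14972686767578, 24.827333450317383), 65.72555541992188)
wheel blue mean at z .09 [ 0.5779 -0.1544  0.09  ]
scene mean at .06 [ 0.5687 -0.1436  0.06  ] tri (array([ 0.56154862, -0.20796255,  0.17782679]), np.float64(0.0023754556410192683))
```

View pics/scrop.png

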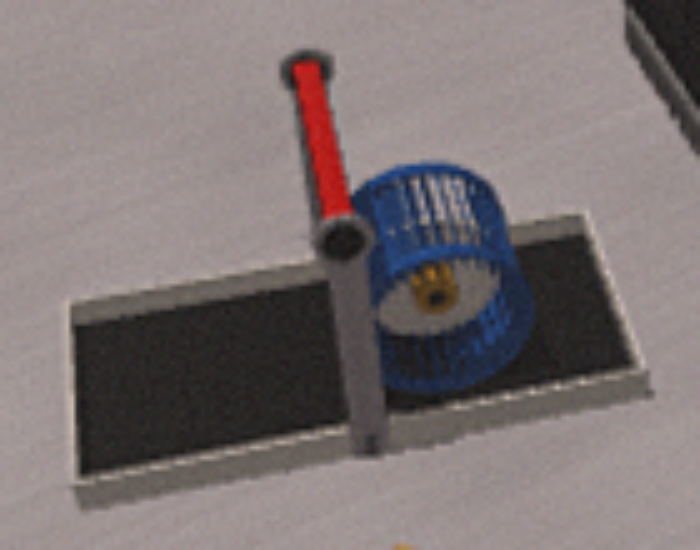

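```bash
python3 - <<'E'
from h import *
a=np.load("s0.npy");b=np.load("t0.npy")
O=np.array([.561,-.2075,0]);t=np.radians(-18.4);X=np.array([np.cos(t),np.sin(t),0]);Y=np.array([-np.sin(t),np.cos(t),0])
P=lambda p:(round((p-O)@X,4),round((p-O)@Y,4))
print("rim",P(onz("scene",(230,253.6),.059)),"hub",P(onz("scene",(227.4,248),.059)))
bl=blue(b,(280,190,390,270));print("top rect corners z .114",[P(onz("top",p,.10)) for p in cv2.boxPoints(cv2.minAreaRect(cv2.findNonZero(bl)))])
# wheel silhouette predictions per y offset: mean of blue pixels in scene
th=np.linspace(0,6.28,60)
for y in(.035,.05,.07):
    r=[]
    for n in("scene","top"):
        pts=np.array([proj(n,O+X*x+Y*(y+.055*np.cos(s))+np.array([0,0,.059+.055*np.sin(s)])) for x in(-.045,.045) for s in th]);r+=[pts.min(0).round(1).tolist(),pts.max(0).round(1).tolist()]
    print(y,r)
for n,im,bxx in(("scene",a,(200,210,260,275)),("top",b,(280,190,390,270))):
    k=cv2.boundingRect(cv2.findNonZero(blue(im,bxx)));print(n,k[0],k[1],k[0]+k[2],k[1]+k[3])
print("bar centre top-rect at .183",P(onz("top",(342.6,226.2),.183)), "capacity z check")
E
python3 -m crank '[[[0,0,0,0,0,0],[0.2,-0.4,0,0,0,0],[0.5,-0.9,0,0,0,0],[0.5,-1,0,0,0,0],[0.5,-1,0,0,0,0],[0.5,-1,0,0,0,0],[0.5,-1,0,0,0,0],[0.5,-1,0,0,0,0],[0.5,-1,0,0,0,0],[0.5,-1,0,0,0,0],[0.5,-1,0,0,0,0],[0.5,-1,0,0,0,0]]]' 1 40; python3 -c "
from workcell import bot
o=bot.get_obs();print(o['q'],o['tcp_rot'])"
```

```text
rim (np.float64(0.0433), np.float64(0.0592)) hub (np.float64(0.0167), np.float64(0.056))
top rect corners z .114 [(np.float64(-0.0564), np.float64(0.1088)), (np.float64(0.0518), np.float64(0.1102)), (np.float64(0.0533), np.float64(0.0044)), (np.float64(-0.0546), np.float64(0.0044))]
0.035 [[200.0, 222.7], [240.2, 268.9], [311.0, 211.3], [346.8, 244.4]]
0.05 [[204.8, 221.9], [245.0, 268.0], [307.2, 209.9], [343.0, 243.1]]
0.07 [[211.1, 220.8], [251.5, 266.7], [302.1, 208.1], [337.9, 241.3]]
scene 211 223 247 268
top 307 209 342 242
bar centre top-rect at .183 (np.float64(0.0013), np.float64(0.0014)) capacity z check
time: 1.1
ee_pos: [0.2782, 0.3142, 0.2502]
tcp_rot: [180.0, 0.0, 161.6]
wrist_force: [0.4, -0.8, 0.0]
opening: 0.0852
grasp_force: 0.0
[ 4.84828095e+01 -1.27145139e+01 -6.64643757e+00  9.60640219e+01
 -4.70436738e-03  6.69190613e+01] [1.79998114e+02 5.91725818e-03 1.61563748e+02]
```

```bash
python3 -m crank '[[[0.54,-1,0,0,0,0],[0.54,-1,0,0,0,0],[0.54,-1,0,0,0,0],[0.54,-1,0,0,0,0],[0.54,-1,0,0,0,0],[0.54,-1,0,0,0,0],[0.54,-1,0,0,0,0],[0.54,-1,0,0,0,0],[0.54,-1,0,0,0,0],[0.54,-1,0,0,0,0],[0.54,-1,0,0,0,0],[0.54,-1,0,0,0,0],[0.54,-1,0,0,0,0],[0.54,-1,0,0,0,0],[0.54,-1,0,0,0,0],[0.54,-1,0,0,0,0],[0.54,-1,0,0,0,0],[0.54,-1,0,0,0,0],[0.54,-1,0,0,0,0],[0.54,-1,0,0,0,0]]]'
python3 -m crank '[[[0.54,-1,0,0,0,0],[0.54,-1,0,0,0,0],[0.54,-1,0,0,0,0],[0.54,-1,0,0,0,0],[0.5,-0.9,0,0,0,0],[0.4,-0.7,0,0,0,0],[0.3,-0.5,0,0,0,0],[0,0,0,0,0,0],[0,0,0,0,0,0]]]'
```

```text
time: 2.77
ee_pos: [0.4938, -0.0857, 0.2503]
tcp_rot: [-180.0, 0.0, 161.5]
wrist_force: [0.5, 0.7, -0.1]
opening: 0.0855
grasp_force: 0.0
time: 3.52
ee_pos: [0.5607, -0.2067, 0.2499]
tcp_rot: [180.0, -0.1, 161.5]
wrist_force: [0.1, 0.9, -0.8]
opening: 0.0854
grasp_force: 0.0
```

```bash
python3 -m crank '[[[0.04,-0.06,-0.4,0,0,0],[0,0,-0.6,0,0,0],[0,0,-0.6,0,0,0],[0,0,-0.6,0,0,0],[0,0,-0.6,0,0,0],[0,0,-0.6,0,0,0],[0,0,-0.4,0,0,0],[0,0,-0.2,0,0,0],[0,0,0,0,0,0],[0,0,0,0,0,0]]]'
python3 - <<'E'
from h import *
a=bot.camera("scene");cv2.imwrite("pics/g0.png",cv2.resize(a[120:300,120:300,::-1],None,fx=3,fy=3))
E
```

```text
time: 4.35
ee_pos: [0.5619, -0.2073, 0.1706]
tcp_rot: [-180.0, 0.0, 161.6]
wrist_force: [0.3, -0.5, -0.2]
opening: 0.0854
grasp_force: 0.0
```

View pics/g0.png

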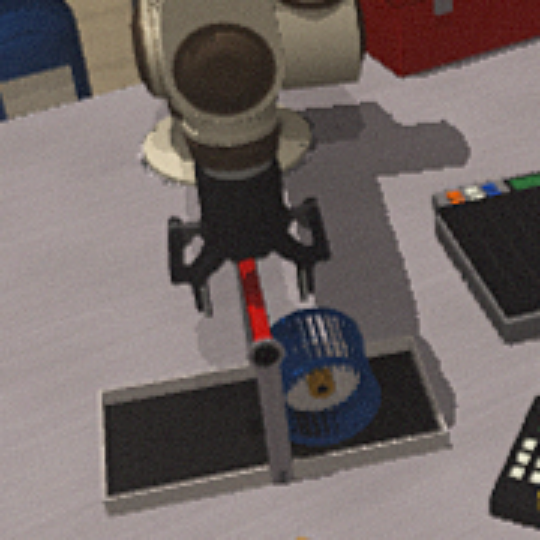

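The picture shows the open fingers straddling the red bar at about (205,215), clear of the wheel. I'll close now.

```bash
python3 -m crank '[[[0,0,0,0,0,0],[0,0,0,0,0,0],[0,0,0,0,0,0],[0,0,0,0,0,0],[0,0,0,0,0,0],[0,0,0,0,0,0],[0,0,0,0,0,0],[0,0,0,0,0,0]]]' 0 80
python3 - <<'E'
from h import *
a=bot.camera("scene");b=bot.camera("top")
for n,im,bxx in(("scene",a,(195,210,265,275)),("top",b,(280,190,390,270))):
    k=cv2.boundingRect(cv2.findNonZero(blue(im,bxx)));print(n,k[0],k[1],k[0]+k[2],k[1]+k[3])
o=bot.get_obs();print(o["torque"],o["wrist_force"],o["q"])
E
```

```text
time: 5.07
ee_pos: [0.562, -0.2076, 0.1706]
tcp_rot: [-180.0, 0.0, 161.6]
wrist_force: [-0.8, -1.3, 2.7]
opening: 0.0151
grasp_force: 78.4
scene 211 223 247 268
top 307 209 337 242
[-0.14993109  0.14377861  0.0214843 ] [-0.47519751 -1.81807124  3.71918845] [-2.02669819e+01  1.08248891e+01  7.75755967e+00  8.69039174e+01
 -1.25996512e-02 -1.82431360e+00]
```

```bash
cat > see.py <<'E'
from h import *
import sys
# tray height/pose from TCP; report wheel bounding, predicted y from scene right edge and top edges
def est(yaw,verbose=1,save=None):
    a=bot.camera("scene");b=bot.camera("top");o=bot.get_obs();T=np.array(o["ee_pos"]);O=T-[0,0,.17]
    t=np.radians(yaw);X=np.array([np.cos(t),np.sin(t),0]);Y=np.array([-np.sin(t),np.cos(t),0]);th=np.linspace(0,6.28,90)
    out=[]
    for n,im in(("scene",a),("top",b)):
        u,v=map(int,proj(n,O+[0,0,.06]));box=(max(u-70,0),max(v-60,0),u+70,v+60)
        m=blue(im,box);m=cv2.morphologyEx(m,cv2.MORPH_OPEN,np.ones((2,2),np.uint8));nn,l,s,c=cv2.connectedComponentsWithStats(cv2.dilate(m,np.ones((5,5),np.uint8)));i=1+s[1:,4].argmax();m=m*(l==i)
        k=cv2.boundingRect(cv2.findNonZero(m));e=(k[0],k[0]+k[2])
        ys=np.linspace(-.12,.12,97);L=[]
        for y in ys:
            p=np.array([proj(n,O+X*x+Y*(y+.055*np.cos(s))+np.array([0,0,.059+.055*np.sin(s)])) for x in(-.045,.045) for s in th]);L.append((p[:,0].min(),p[:,0].max()))
        L=np.array(L);g=[]
        for j in(0,1):
            q=L[:,j];f=np.argsort(q);g.append(round(float(np.interp(e[j],q[f],ys[f]))*1000,1))
        out.append((n,e,g,int(m.sum())))
    if save:
        u,v=map(int,proj("scene",O+[0,0,.1]));cv2.imwrite(save,cv2.resize(a[max(v-90,0):v+90,max(u-90,0):u+90,::-1],None,fx=3,fy=3))
    R=np.array(o["torque"]);print(round(float(o["time"]),2),"y from (left,right):",out,"Tx",round(float(R@X),3),"Ty",round(float(R@Y),3),"F",np.round(o["wrist_force"],1),"rot",np.round(o["tcp_rot"],2))
if __name__=="__main__":est(float(sys.argv[1]),save=sys.argv[2] if len(sys.argv)>2 else None)
E
python3 see.py -18.4
python3 -m crank '[[[0,0,0,0.08,-0.026,0],[0,0,0,0.08,-0.026,0],[0,0,0,0.08,-0.026,0],[0,0,0.05,0,0,0],[0,0,0.1,0,0,0],[0,0,0.2,0,0,0],[0,0,0.3,0,0,0],[0,0,0.3,0,0,0],[0,0,0.15,0,0,0]]]'
python3 see.py -18.4 pics/l1.png
```

```text
time: 6.02
ee_pos: [0.5621, -0.2074, 0.1932]
tcp_rot: [178.3, 0.0, 161.6]
wrist_force: [0.4, -0.3, -7.8]
opening: 0.0145
grasp_force: 78.0Traceback (most recent call last):
  File "see.py", line 22, in <module>
    if __name__=="__main__":est(float(sys.argv[1]),save=sys.argv[2] if len(sys.argv)>2 else None)
                            ~~~^^^^^^^^^^^^^^^^^^^^^^^^^^^^^^^^^^^^^^^^^^^^^^^^^^^^^^^^^^^^^^^^^^
  File "see.py", line 14, in est
    p=np.array([proj(n,O+X*x+Y*(y+.055*np.cos(s))+np.array([0,0,.059+.055*np.sin(s)])) for x in(-.045,.045) for s in th]);L.append((p[:,0].min(),p[:,0].max()))
                ~~~~^^^^^^^^^^^^^^^^^^^^^^^^^^^^^^^^^^^^^^^^^^^^^^^^^^^^^^^^^^^^^^^^^^
  File "h.py", line 10, in proj
    m,f=cam(n);c=np.array(m["R"])@X+m["t"];return f*c[0]/c[2]+m["cx"],f*c[1]/c[2]+m["cy"]
        ~~~^^^
  File "h.py", line 4, in cam
    m=bot.camera_model(n);f=210/np.tan(np.radians(m["vertical_fov"]/2));return m,f
ValueError: time passes only in moves, steps and waits
Traceback (most recent call last):
  File "see.py", line 22, in <module>
    if __name__=="__main__":est(float(sys.argv[1]),save=sys.argv[2] if len(sys.argv)>2 else None)
                            ~~~^^^^^^^^^^^^^^^^^^^^^^^^^^^^^^^^^^^^^^^^^^^^^^^^^^^^^^^^^^^^^^^^^^
  File "see.py", line 14, in est
    p=np.array([proj(n,O+X*x+Y*(y+.055*np.cos(s))+np.array([0,0,.059+.055*np.sin(s)])) for x in(-.045,.045) for s in th]);L.append((p[:,0].min(),p[:,0].max()))
                ~~~~^^^^^^^^^^^^^^^^^^^^^^^^^^^^^^^^^^^^^^^^^^^^^^^^^^^^^^^^^^^^^^^^^^
  File "h.py", line 10, in proj
    m,f=cam(n);c=np.array(m["R"])@X+m["t"];return f*c[0]/c[2]+m["cx"],f*c[1]/c[2]+m["cy"]
        ~~~^^^
  File "h.py", line 4, in cam
    m=bot.camera_model(n);f=210/np.tan(np.radians(m["vertical_fov"]/2));return m,f
ValueError: time passes only in moves, steps and waits
```

```bash
sed -i 's/^def cam(n):/import functools\n@functools.lru_cache\ndef cam(n):/' h.py; python3 see.py -18.4 pics/l1.png
```

```text
6.22 y from (left,right): [('scene', (211, 246), [71.3, 53.4], 235), ('top', (308, 340), [48.2, 65.1], 582)] Tx -0.261 Ty -0.0 F [ 0.3 -0.3 -8.8] rot [ 1.7827e+02 -1.0000e-02  1.6157e+02]
```

View pics/l1.png

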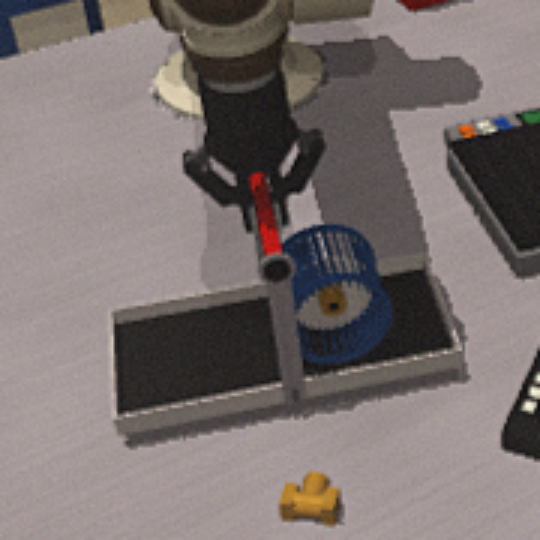

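The picture shows the tray clear of the bench and level, with the wheel still about 50 mm to +y. I'll keep lifting and watch the wheel.

```bash
python3 -m crank '[[[0,0,0.3,0,0,0],[0,0,0.6,0,0,0],[0,0,0.7,0,0,0],[0,0,0.7,0,0,0],[0,0,0.7,0,0,0],[0,0,0.7,0,0,0],[0,0,0.7,0,0,0],[0,0,0.7,0,0,0]]]'; python3 see.py -18.4
```

```text
time: 6.88
ee_pos: [0.5618, -0.2074, 0.2952]
tcp_rot: [178.3, -0.0, 161.6]
wrist_force: [-0.3, 0.2, -7.5]
opening: 0.0148
grasp_force: 78.2
6.98 y from (left,right): [('scene', (211, 246), [81.6, 58.0], 423), ('top', (310, 344), [48.4, 66.9], 694)] Tx -0.219 Ty -0.212 F [ 1.  -0.1 -7.1] rot [178.27   0.21 161.56]
```

```bash
cat > sim.py <<'E'
# sim.py y v th dth,n dth,n ... : bar-angle changes (in 0.12 rad units) and rows held after
import sys
y,v,th=map(float,sys.argv[1:4])
for s in sys.argv[4:]:
    d,n=s.split(",");n=int(n);d=float(d)*.12
    for i in range(n*10):
        if i<20:th+=d/min(20,n*10)
        f=(5.5*th-2.94*y)/6.4;h=1/120
        if abs(v)<1e-4 and abs(f)<.009:v=0
        else:
            a=-6.8*f;s0=v if abs(v)>1e-4 else a
            v2=v+h*(a-6.8*.009*(1 if s0>0 else -1))
            v=0 if v*v2<0 else v2
        y+=v*h
    print(s,"y %.1f mm v %.1f mm/s th %.4f phi %.4f"%(y*1e3,v*1e3,th,f))
E
python3 sim.py .052 0 .030 0.18,6 -0.1,4 -0.2,4 -0.1,4 0,8
python3 -m crank '[[[0,0,0.4,0.087,-0.029,0],[0,0,0.2,0.087,-0.029,0],[0,0,0,0,0,0],[0,0,0,0,0,0],[0,0,0,0,0,0],[0,0,0,0,0,0]]]'; python3 see.py -18.4
```

```text
0.18,6 y 45.7 mm v -32.8 mm/s th 0.0516 phi 0.0232
-0.1,4 y 30.9 mm v -54.5 mm/s th 0.0396 phi 0.0196
-0.2,4 y 12.3 mm v -53.0 mm/s th 0.0156 phi 0.0076
-0.1,4 y -3.5 mm v -40.8 mm/s th 0.0036 phi 0.0045
0,8 y -30.0 mm v -47.8 mm/s th 0.0036 phi 0.0167
time: 7.48
ee_pos: [0.5618, -0.2074, 0.3057]
tcp_rot: [177.0, -0.1, 161.6]
wrist_force: [-0.3, -0.5, -7.3]
opening: 0.0148
grasp_force: 78.4
7.58 y from (left,right): [('scene', (210, 243), [79.6, 49.8], 369), ('top', (313, 345), [38.1, 64.6], 613)] Tx -0.264 Ty -0.008 F [ 0.8  0.6 -7.4] rot [ 1.7700e+02 -5.0000e-02  1.6157e+02]
```

```bash
python3 sim.py .043 -.040 .0516 -0.28,4 -0.25,4 0,3 0.1,3;  echo; python3 sim.py .043 -.040 .0516 -0.3,4 -0.15,4 -0.1,4 -.05,4
```

```text
-0.28,4 y 29.6 mm v -32.6 mm/s th 0.0180 phi 0.0018
-0.25,4 y 26.2 mm v 10.4 mm/s th -0.0120 phi -0.0223
0,3 y 31.8 mm v 34.8 mm/s th -0.0120 phi -0.0248
0.1,3 y 43.2 mm v 53.9 mm/s th -0.0000 phi -0.0196

-0.3,4 y 30.1 mm v -28.9 mm/s th 0.0156 phi -0.0005
-0.15,4 y 26.6 mm v 3.6 mm/s th -0.0024 phi -0.0143
-0.1,4 y 32.4 mm v 35.4 mm/s th -0.0144 phi -0.0271
-.05,4 y 53.4 mm v 94.6 mm/s th -0.0204 phi -0.0417
```

```bash
python3 sim.py .043 -.040 .0516 -0.2,4 -0.12,4 -0.08,4 0,6;python3 -m crank '[[[0,0,0,-0.095,0.032,0],[0,0,0,-0.095,0.032,0],[0,0,0,0,0,0]]]'; python3 see.py -18.4
```

```text
-0.2,4 y 27.6 mm v -47.4 mm/s th 0.0276 phi 0.0109
-0.12,4 y 13.0 mm v -38.3 mm/s th 0.0132 phi 0.0052
-0.08,4 y 2.9 mm v -21.5 mm/s th 0.0036 phi 0.0017
0,6 y -2.6 mm v -2.3 mm/s th 0.0036 phi 0.0043
time: 7.83
ee_pos: [0.562, -0.2072, 0.3063]
tcp_rot: [178.5, -0.0, 161.6]
wrist_force: [0.2, -0.6, -7.4]
opening: 0.0152
grasp_force: 78.4
7.93 y from (left,right): [('scene', (211, 235), [82.3, 26.6], 284), ('top', (320, 345), [12.9, 64.5], 402)] Tx -0.052 Ty 0.024 F [ 0.2 -0.2 -7.7] rot [ 1.7838e+02 -1.0000e-02  1.6159e+02]
```

```bash
python3 sim.py .014 -.075 .0276 -0.36,5 0.1,4;python3 -m crank '[[[0,0,0,-0.171,0.057,0],[0,0,0,-0.171,0.057,0],[0,0,0,0,0,0],[0,0,0,0,0,0]]]'; python3 see.py -18.4
```

```text
-0.36,5 y -9.8 mm v -30.8 mm/s th -0.0156 phi -0.0090
0.1,4 y -16.1 mm v -11.8 mm/s th -0.0036 phi 0.0042
time: 8.27
ee_pos: [0.5621, -0.207, 0.3063]
tcp_rot: [-179.1, -0.0, 161.6]
wrist_force: [0.3, 0.4, -7.5]
opening: 0.0147
grasp_force: 78.4
8.37 y from (left,right): [('scene', (182, 201), [-1.7, -68.4], 300), ('top', (328, 340), [-15.6, 82.3], 150)] Tx 0.116 Ty 0.026 F [ 0.1  0.4 -6.9] rot [-1.7916e+02 -2.0000e-02  1.6158e+02]
```

```bash
python3 -m crank '[[[0,0,0,-0.03,0.01,0],[0,0,0,0,0,0]]]'; python3 see.py -18.4 pics/m1.png
```

```text
time: 8.53
ee_pos: [0.5619, -0.2075, 0.3063]
tcp_rot: [-178.9, -0.0, 161.6]
wrist_force: [0.5, -0.0, -7.2]
opening: 0.0145
grasp_force: 78.5
8.63 y from (left,right): [('scene', (180, 201), [-7.1, -68.2], 324), ('top', (329, 342), [-19.0, 75.5], 132)] Tx 0.061 Ty 0.026 F [ 0.3 -1.1 -7.6] rot [-1.7893e+02 -2.0000e-02  1.6155e+02]
```

View pics/m1.png

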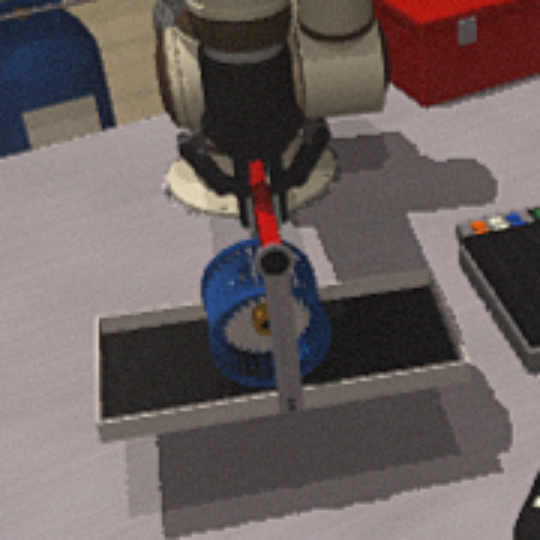

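```bash
sed -i 's/np.ones((5,5),np.uint8)));nn\|m,np.ones((5,5)/m,np.ones((13,13)/' see.py; grep -c 13,13 see.py; python3 see.py -18.4
```

```text
1
8.73 y from (left,right): [('scene', (180, 223), [-7.1, -7.0], 565), ('top', (328, 342), [-15.4, 75.5], 142)] Tx 0.078 Ty -0.012 F [ 0.3  0.3 -7.4] rot [-1.7893e+02 -2.0000e-02  1.6156e+02]
```

The picture shows the wheel nearly under the bar, its centre just left (−y) of the upright at about (265,310) in the crop, roughly −12 mm. I'll nudge it back.

```bash
python3 sim.py -.012 0 -.0187 -0.06,5 0.12,3 0.06,5 0,8;python3 -m crank '[[[0,0,0,-0.028,0.009,0],[0,0,0,-0.028,0.009,0],[0,0,0,0,0,0],[0,0,0,0,0,0]]]'; python3 see.py -18.4
```

```text
-0.06,5 y -8.4 mm v 19.9 mm/s th -0.0259 phi -0.0183
0.12,3 y -2.6 mm v 23.7 mm/s th -0.0115 phi -0.0086
0.06,5 y 5.4 mm v 14.2 mm/s th -0.0043 phi -0.0061
0,8 y 12.4 mm v 9.2 mm/s th -0.0043 phi -0.0093
time: 9.07
ee_pos: [0.562, -0.2074, 0.3063]
tcp_rot: [-178.5, -0.0, 161.6]
wrist_force: [0.4, 0.2, -8.1]
opening: 0.0148
grasp_force: 78.5
9.17 y from (left,right): [('scene', (182, 225), [-1.5, -1.5], 577), ('top', (327, 342), [-11.9, 75.4], 154)] Tx 0.068 Ty -0.004 F [ 0.   0.2 -7.8] rot [-1.7852e+02 -1.0000e-02  1.6156e+02]
```

```bash
python3 -m crank '[[[0,0,0,0.114,-0.038,0],[0,0,0,0.114,-0.038,0],[0,0,0,0,0,0],[0,0,0,0,0,0]]]'; python3 see.py -18.4;  python3 -m crank '[[[0,0,0,0,0,0],[0,0,0,0,0,0]]]'; python3 see.py -18.4
```

```text
time: 9.5
ee_pos: [0.5619, -0.2078, 0.3063]
tcp_rot: [179.8, -0.0, 161.5]
wrist_force: [0.4, -0.3, -7.1]
opening: 0.0152
grasp_force: 78.5
9.6 y from (left,right): [('scene', (188, 231), [15.9, 15.7], 526), ('top', (323, 344), [2.6, 68.5], 282)] Tx -0.062 Ty 0.051 F [-0.4 -0.6 -8.5] rot [ 1.7984e+02 -1.0000e-02  1.6155e+02]
time: 9.77
ee_pos: [0.562, -0.2074, 0.3063]
tcp_rot: [179.8, -0.0, 161.6]
wrist_force: [0.3, 1.0, -7.1]
opening: 0.0144
grasp_force: 78.5
9.87 y from (left,right): [('scene', (189, 232), [18.5, 18.3], 504), ('top', (321, 344), [9.5, 68.3], 323)] Tx -0.023 Ty -0.016 F [ 0.4 -0.5 -7.6] rot [ 1.7983e+02 -1.0000e-02  1.6157e+02]
```

```bash
python3 -m crank '[[[0,0,0,0.057,-0.019,0],[0,0,0,0,0,0],[0,0,0,0,0,0],[0,0,0,0,0,0]]]'; python3 see.py -18.4;  python3 see.py -18.4
```

```text
time: 10.2
ee_pos: [0.5619, -0.2075, 0.3063]
tcp_rot: [179.4, -0.0, 161.6]
wrist_force: [-0.6, 0.3, -7.5]
opening: 0.0147
grasp_force: 78.5
10.3 y from (left,right): [('scene', (190, 233), [21.5, 21.2], 525), ('top', (321, 344), [9.6, 68.3], 360)] Tx -0.102 Ty 0.042 F [-0.8 -0.5 -7.6] rot [ 1.7942e+02 -1.0000e-02  1.6156e+02]
10.4 y from (left,right): [('scene', (190, 233), [21.4, 21.2], 528), ('top', (321, 344), [9.6, 68.3], 359)] Tx -0.021 Ty -0.045 F [ 0.1 -0.4 -7.8] rot [ 1.7942e+02 -1.0000e-02  1.6156e+02]
```

Run:
```python
from h import *
a=bot.camera("scene");b=bot.camera("top");o=bot.get_obs();T=np.array(o["ee_pos"])
t=np.radians(-18.4);X=np.array([np.cos(t),np.sin(t),0]);Y=np.array([-np.sin(t),np.cos(t),0])
for n,im in(("scene",a),("top",b)):
    u,v=map(int,proj(n,T));m=red(im,(u-45,v-45,u+45,v+45));ys,xs=np.nonzero(m)
    # each red pixel cast on top-face plane, report tray coords extents
    P=np.array([onz(n,(x,y),T[2]+.013) for x,y in zip(xs,ys)])-T
    px,py=P@X*1e3,P@Y*1e3;print(n,len(xs),"x",px.min().round(),px.max().round())
    for lo in range(-80,80,20):
        k=(px>lo)&(px<=lo+20)
        if k.sum()>3:print(lo,k.sum(),"y %.1f..%.1f mean %.1f"%(py[k].min(),py[k].max(),py[k].mean()))
```

```text
scene 169 x -213.0 75.0
-80 7 y -5.1..6.2 mean 1.5
-60 21 y -7.5..7.6 mean -0.4
-40 20 y -8.6..5.7 mean -0.9
-20 18 y -5.1..5.8 mean 0.4
0 21 y -5.9..7.3 mean 0.3
20 25 y -8.1..6.7 mean -0.7
40 27 y -8.6..6.9 mean -0.5
60 23 y -8.8..7.6 mean -1.2Traceback (most recent call last):
  File "<stdin>", line 7, in <module>
ValueError: operands could not be broadcast together with shapes (0,) (3,)
```

```bash
python3 sim.py .0205 0 .0101 0.13,5 -0.13,3 -0.12,3 -.05,4 0,6; python3 sim.py .0205 0 .0101 0.12,5 -0.12,3 -0.1,3 -.02,4 0,6
```

```text
0.13,5 y 19.5 mm v -7.2 mm/s th 0.0257 phi 0.0131
-0.13,3 y 18.2 mm v 0.0 mm/s th 0.0101 phi 0.0003
-0.12,3 y 18.4 mm v 2.3 mm/s th -0.0043 phi -0.0121
-.05,4 y 21.6 mm v 19.4 mm/s th -0.0103 phi -0.0187
0,6 y 41.7 mm v 65.1 mm/s th -0.0103 phi -0.0278
0.12,5 y 19.8 mm v -5.1 mm/s th 0.0245 phi 0.0119
-0.12,3 y 19.1 mm v 0.0 mm/s th 0.0101 phi -0.0001
-0.1,3 y 19.1 mm v 1.0 mm/s th -0.0019 phi -0.0104
-.02,4 y 20.5 mm v 8.2 mm/s th -0.0043 phi -0.0131
0,6 y 29.0 mm v 27.6 mm/s th -0.0043 phi -0.0169
```

```bash
python3 -m crank '[[[0,0,0,0.057,-0.019,0],[0,0,0,0.057,-0.019,0],[0,0,0,0,0,0],[0,0,0,0,0,0]]]'; python3 see.py -18.4
```

```text
time: 10.83
ee_pos: [0.5619, -0.2076, 0.3063]
tcp_rot: [178.6, -0.0, 161.5]
wrist_force: [0.4, 0.1, -7.2]
opening: 0.0148
grasp_force: 78.5
10.93 y from (left,right): [('scene', (190, 233), [21.5, 21.3], 523), ('top', (321, 346), [9.7, 61.3], 387)] Tx -0.125 Ty -0.015 F [ 0.7 -0.4 -7.3] rot [ 1.7860e+02 -1.0000e-02  1.6155e+02]
```

```bash
python3 -m crank '[[[0,0,0,0.038,-0.013,0],[0,0,0,0,0,0],[0,0,0,0,0,0]]]'; python3 see.py -18.4
```

```text
time: 11.18
ee_pos: [0.5619, -0.2075, 0.3063]
tcp_rot: [178.3, -0.0, 161.6]
wrist_force: [-0.2, -0.1, -6.5]
opening: 0.0147
grasp_force: 78.5
11.28 y from (left,right): [('scene', (188, 230), [15.7, 12.7], 552), ('top', (324, 346), [-1.1, 61.2], 303)] Tx -0.116 Ty 0.011 F [-1.4  0.6 -7.8] rot [ 1.7832e+02 -1.0000e-02  1.6156e+02]
```

```bash
python3 -m crank '[[[0,0,0,-0.12,0.04,0],[0,0,0,-0.12,0.04,0],[0,0,0,0,0,0]]]'; python3 see.py -18.4
```

```text
time: 11.53
ee_pos: [0.562, -0.2072, 0.3063]
tcp_rot: [-179.9, -0.0, 161.6]
wrist_force: [-0.1, -0.2, -8.5]
opening: 0.0149
grasp_force: 78.4
11.63 y from (left,right): [('scene', (181, 224), [-4.7, -4.6], 554), ('top', (329, 341), [-19.4, 78.6], 148)] Tx 0.119 Ty 0.035 F [ 0.3 -0.2 -7.3] rot [-1.7995e+02 -1.0000e-02  1.6159e+02]
```

```bash
python3 -m crank '[[[0,0,0,-0.114,0.038,0],[0,0,0,0,0,0],[0,0,0,0,0,0]]]'; python3 see.py -18.4;python3 see.py -18.4
```

```text
time: 11.88
ee_pos: [0.562, -0.2073, 0.3063]
tcp_rot: [-179.1, -0.0, 161.6]
wrist_force: [0.7, 0.2, -7.8]
opening: 0.0152
grasp_force: 78.4
11.98 y from (left,right): [('scene', (177, 220), [-15.7, -15.6], 522), ('top', (331, 342), [-26.2, 75.4], 95)] Tx 0.085 Ty -0.057 F [ 0.  -1.1 -6. ] rot [-1.7913e+02 -1.0000e-02  1.6157e+02]
12.08 y from (left,right): [('scene', (177, 220), [-15.6, -15.5], 520), ('top', (332, 341), [-29.7, 79.0], 90)] Tx 0.158 Ty 0.028 F [-0.2  0.9 -7.7] rot [-1.7913e+02 -1.0000e-02  1.6156e+02]
```

```bash
python3 -m crank '[[[0,0,0,-0.088,0.029,0],[0,0,0,0,0,0],[0,0,0,0,0,0]]]'; python3 see.py -18.4
```

```text
time: 12.33
ee_pos: [0.562, -0.2073, 0.3063]
tcp_rot: [-178.5, -0.0, 161.6]
wrist_force: [0.6, 0.0, -7.8]
opening: 0.0152
grasp_force: 78.5
12.43 y from (left,right): [('scene', (176, 219), [-18.6, -18.4], 540), ('top', (332, 340), [-29.8, 82.5], 72)] Tx 0.141 Ty -0.014 F [ 0.  -0.5 -7.6] rot [-1.7849e+02 -1.0000e-02  1.6157e+02]
```

```bash
python3 -m crank '[[[0,0,0,-0.03,0.01,0],[0,0,0,0,0,0]]]'; python3 see.py -18.4
```

```text
time: 12.6
ee_pos: [0.562, -0.2074, 0.3063]
tcp_rot: [-178.2, -0.0, 161.6]
wrist_force: [0.1, -0.2, -8.1]
opening: 0.0147
grasp_force: 78.5
12.7 y from (left,right): [('scene', (178, 220), [-12.8, -15.5], 529), ('top', (331, 340), [-26.2, 82.5], 84)] Tx 0.07 Ty 0.025 F [ 0.   0.3 -7.7] rot [-1.7826e+02 -1.0000e-02  1.6156e+02]
```

```bash
python3 -m crank '[[[0,0,0,0.15,-0.05,0],[0,0,0,0.13,-0.043,0],[0,0,0,0,0,0]]]'; python3 see.py -18.4
```

```text
time: 12.95
ee_pos: [0.5618, -0.2077, 0.3063]
tcp_rot: [179.6, -0.0, 161.5]
wrist_force: [0.8, -0.5, -7.5]
opening: 0.0149
grasp_force: 78.3
13.05 y from (left,right): [('scene', (181, 224), [-3.9, -3.9], 560), ('top', (328, 343), [-15.1, 72.2], 182)] Tx -0.082 Ty 0.024 F [ 0.5 -0.1 -7.7] rot [ 1.7971e+02 -1.0000e-02  1.6153e+02]
```

```bash
python3 -m crank '[[[0,0,0,0,0,0]]]'; python3 see.py -18.4;python3 -m crank '[[[0,0,0,0,0,0],[0,0,0,0,0,0]]]'; python3 see.py -18.4
```

```text
time: 13.13
ee_pos: [0.5619, -0.2076, 0.3063]
tcp_rot: [179.7, -0.0, 161.5]
wrist_force: [0.7, -0.1, -7.5]
opening: 0.0147
grasp_force: 78.5
13.23 y from (left,right): [('scene', (181, 224), [-4.3, -4.3], 562), ('top', (328, 343), [-15.4, 71.9], 177)] Tx 0.005 Ty 0.042 F [-0.3  0.2 -8.3] rot [ 1.7971e+02 -1.0000e-02  1.6156e+02]
time: 13.4
ee_pos: [0.562, -0.2073, 0.3063]
tcp_rot: [179.7, -0.0, 161.6]
wrist_force: [0.1, -0.1, -8.4]
opening: 0.0151
grasp_force: 78.5
13.5 y from (left,right): [('scene', (181, 223), [-4.4, -7.2], 523), ('top', (329, 343), [-19.1, 71.8], 168)] Tx 0.022 Ty 0.041 F [-0.   0.4 -8. ] rot [ 1.7971e+02 -1.0000e-02  1.6157e+02]
```

```bash
python3 -m crank '[[[0,0,0,-0.028,0.009,0],[0,0,0,-0.028,0.009,0],[0,0,0,0,0,0],[0,0,0,0,0,0]]]'; python3 see.py -18.4;python3 see.py -18.4 pics/m2.png
```

```text
time: 13.83
ee_pos: [0.562, -0.2073, 0.3063]
tcp_rot: [-179.9, -0.0, 161.6]
wrist_force: [0.4, 0.2, -7.2]
opening: 0.0151
grasp_force: 78.5
13.93 y from (left,right): [('scene', (180, 222), [-7.2, -10.0], 521), ('top', (329, 343), [-19.1, 71.8], 147)] Tx 0.005 Ty 0.066 F [ 0.5  0.3 -6.8] rot [-1.7989e+02 -1.0000e-02  1.6157e+02]
14.03 y from (left,right): [('scene', (180, 223), [-7.2, -7.1], 513), ('top', (329, 343), [-19.0, 71.8], 148)] Tx 0.035 Ty -0.001 F [-0.5 -0.  -7.4] rot [-1.7989e+02 -1.0000e-02  1.6156e+02]
```

View pics/m2.png

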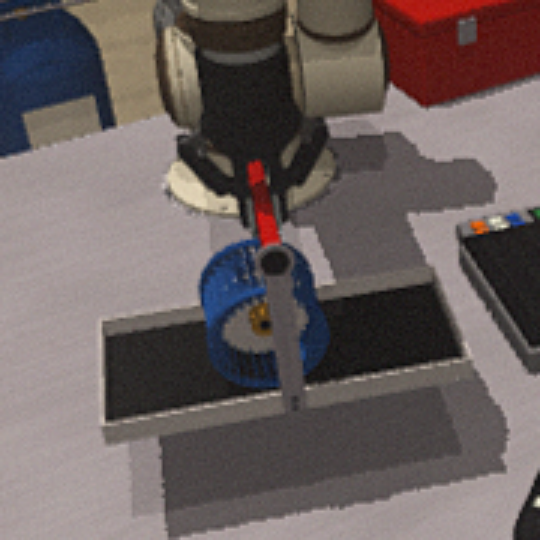

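The picture shows the wheel at rest almost under the bar, its hub at crop (262,320) just left of the upright, about −8 mm. One fine nudge should improve that.

```bash
python3 -c "
from h import *
T=np.array([.562,-.2074,.3063]);O=T-[0,0,.17];t=np.radians(-18.4);X=np.array([np.cos(t),np.sin(t),0]);Y=np.array([-np.sin(t),np.cos(t),0])
u,v=map(int,proj('scene',O+[0,0,.1]));p=onz('scene',(u-90+262/3,v-90+320/3),O[2]+.059)-O;print(p@X,p@Y)"
python3 -m crank '[[[0,0,0,-0.09,0.03,0],[0,0,0,-0.066,0.022,0],[0,0,0,0,0,0],[0,0,0,-0.033,0.011,0],[0,0,0,0,0,0]]]'; python3 see.py -18.4
```

```text
0.015977543268862932 -0.014121907701487826
time: 14.45
ee_pos: [0.562, -0.2073, 0.3063]
tcp_rot: [-178.5, -0.0, 161.6]
wrist_force: [0.0, 0.6, -7.9]
opening: 0.0151
grasp_force: 78.5
14.55 y from (left,right): [('scene', (179, 222), [-10.1, -10.0], 514), ('top', (329, 339), [-19.1, 86.0], 110)] Tx 0.119 Ty 0.048 F [-0.3  0.3 -7.9] rot [-1.7852e+02 -1.0000e-02  1.6157e+02]
```

```bash
python3 -m crank '[[[0,0,0,-0.03,0.01,0],[0,0,0,0,0,0]]]'; python3 see.py -18.4
```

```text
time: 14.72
ee_pos: [0.5619, -0.2075, 0.3063]
tcp_rot: [-178.3, -0.0, 161.6]
wrist_force: [0.1, -0.1, -8.1]
opening: 0.015
grasp_force: 78.5
14.82 y from (left,right): [('scene', (182, 224), [-1.5, -4.3], 595), ('top', (327, 342), [-11.9, 75.4], 137)] Tx 0.126 Ty -0.06 F [-0.2  0.3 -7.8] rot [-1.7830e+02 -1.0000e-02  1.6156e+02]
```

```bash
python3 -m crank '[[[0,0,0,0.2,-0.067,0],[0,0,0,0.16,-0.053,0],[0,0,0,0,0,0]]]'; python3 see.py -18.4
```

```text
time: 15.07
ee_pos: [0.5618, -0.2078, 0.3063]
tcp_rot: [179.0, -0.0, 161.5]
wrist_force: [0.6, -0.6, -7.5]
opening: 0.0147
grasp_force: 78.3
15.17 y from (left,right): [('scene', (188, 230), [16.1, 13.1], 519), ('top', (323, 344), [2.8, 68.7], 318)] Tx -0.148 Ty 0.015 F [-0.1 -0.8 -9. ] rot [ 1.7912e+02 -1.0000e-02  1.6153e+02]
```

```bash
python3 -m crank '[[[0,0,0,-0.03,0.01,0],[0,0,0,0,0,0]]]'; python3 see.py -18.4; python3 see.py -18.4
```

```text
time: 15.33
ee_pos: [0.562, -0.2074, 0.3063]
tcp_rot: [179.3, -0.0, 161.6]
wrist_force: [0.2, 0.5, -7.6]
opening: 0.015
grasp_force: 78.5
15.43 y from (left,right): [('scene', (188, 231), [15.6, 15.4], 534), ('top', (323, 344), [2.3, 68.2], 292)] Tx -0.042 Ty -0.009 F [-0.7 -0.4 -6.6] rot [179.32  -0.   161.57]
15.53 y from (left,right): [('scene', (188, 231), [15.6, 15.4], 552), ('top', (323, 344), [2.3, 68.2], 297)] Tx -0.091 Ty -0.019 F [-0.5 -0.1 -7.2] rot [ 1.7931e+02 -1.0000e-02  1.6157e+02]
```

```bash
python3 -m crank '[[[0,0,0,0.076,-0.025,0],[0,0,0,0,0,0],[0,0,0,0.057,-0.019,0],[0,0,0,0,0,0],[0,0,0,0,0,0],[0,0,0,-0.14,0.047,0],[0,0,0,-0.13,0.043,0],[0,0,0,0,0,0],[0,0,0,0,0,0]]]'; python3 see.py -18.4; python3 see.py -18.4
```

```text
time: 16.28
ee_pos: [0.5621, -0.207, 0.3063]
tcp_rot: [-179.7, -0.0, 161.6]
wrist_force: [0.1, -0.1, -7.8]
opening: 0.0149
grasp_force: 78.4
16.38 y from (left,right): [('scene', (182, 225), [-1.7, -1.7], 564), ('top', (328, 343), [-15.7, 71.6], 171)] Tx 0.072 Ty -0.001 F [ 0.1 -0.5 -7.2] rot [-1.7971e+02 -1.0000e-02  1.6158e+02]
16.48 y from (left,right): [('scene', (182, 225), [-1.5, -1.5], 560), ('top', (328, 341), [-15.5, 78.9], 167)] Tx 0.009 Ty 0.037 F [ 0.2 -0.6 -8.3] rot [-1.7971e+02 -1.0000e-02  1.6157e+02]
```

```bash
python3 -m crank '[[[0,0,0,0.012,-0.004,0],[0,0,0,0.012,-0.004,0],[0,0,0,0.012,-0.004,0],[0,0,0,0,0,0],[0,0,0,0,0,0],[0,0,0,0,0,0],[0,0,0,0,0,0],[0,0,0,0,0,0],[0,0,0,0,0,0],[0,0,0,0,0,0],[0,0,0,0,0,0],[0,0,0,0,0,0],[0,0,0,0,0,0],[0,0,0,0,0,0],[0,0,0,0,0,0],[0,0,0,0,0,0],[0,0,0,0,0,0],[0,0,0,0,0,0]]]'; python3 see.py -18.4
python3 -m crank '[[[0,0,0,0,0,0],[0,0,0,0,0,0],[0,0,0,0,0,0],[0,0,0,0,0,0],[0,0,0,0,0,0],[0,0,0,0,0,0],[0,0,0,0,0,0],[0,0,0,0,0,0],[0,0,0,0,0,0],[0,0,0,0,0,0],[0,0,0,0,0,0],[0,0,0,0,0,0],[0,0,0,0,0,0],[0,0,0,0,0,0],[0,0,0,0,0,0],[0,0,0,0,0,0],[0,0,0,0,0,0],[0,0,0,0,0,0],[0,0,0,0,0,0],[0,0,0,0,0,0]]]'; python3 see.py -18.4
```

```text
time: 17.98
ee_pos: [0.562, -0.2074, 0.3063]
tcp_rot: [-180.0, -0.0, 161.6]
wrist_force: [-0.1, 0.6, -7.4]
opening: 0.015
grasp_force: 78.5
18.08 y from (left,right): [('scene', (182, 225), [-1.5, -1.5], 568), ('top', (328, 343), [-15.5, 71.9], 176)] Tx 0.034 Ty 0.023 F [ 0.4  0.2 -8.3] rot [-1.7996e+02 -1.0000e-02  1.6156e+02]
time: 19.75
ee_pos: [0.5619, -0.2075, 0.3063]
tcp_rot: [-180.0, -0.0, 161.6]
wrist_force: [-0.9, -0.3, -7.8]
opening: 0.0147
grasp_force: 78.5
19.85 y from (left,right): [('scene', (182, 225), [-1.4, -1.4], 543), ('top', (328, 343), [-15.4, 71.9], 171)] Tx 0.033 Ty -0.027 F [ 0.7  0.2 -7.8] rot [-1.7996e+02 -1.0000e-02  1.6156e+02]
```

Run:
```python
from h import *
a=np.load("s0.npy");g=a.max(2);m=np.zeros(g.shape,np.uint8);m[170:240,255:360]=g[170:240,255:360]<50
n,l,s,_=cv2.connectedComponentsWithStats(m);i=1+s[1:,4].argmax();c=cv2.findContours((l==i).astype(np.uint8),0,2)[0][0]
q=cv2.approxPolyDP(cv2.convexHull(c),4,True)[:,0];P=np.array([onz("scene",p,.05) for p in q])
print(q.tolist(),P.round(3).tolist(),P.mean(0).round(4))
b=np.load("t0.npy")
print("spray",onz("scene",(376,187),0).round(3),onz("top",(140,232),.15).round(3))
cv2.imwrite("pics/pl.png",np.hstack([cv2.resize(a[165:245,250:360,::-1],None,fx=6,fy=6)]))
```

```text
[[346, 209], [289, 225], [265, 190], [288, 180], [319, 178]] [[0.64, 0.288, 0.05], [0.6, 0.069, 0.05], [0.38, 0.116, 0.05], [0.371, 0.228, 0.05], [0.427, 0.339, 0.05]] [0.4836 0.208  0.05  ]
spray [0.549 0.542 0.   ] [0.532 0.493 0.15 ]
```

View pics/pl.png

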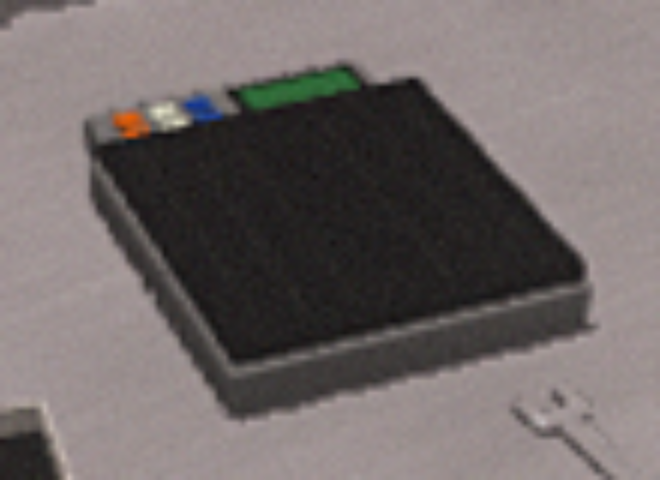

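The crop shows the platform corners at scene pixels (265.8,189.7), (320,178.3), (348,210.3) and (288.7,225.8).

Run:
```python
from h import *
P=np.array([onz("scene",p,.05) for p in[(265.8,189.7),(320,178.3),(348,210.3),(288.7,225.8)]])[:,:2]
print(P.round(4).tolist(),P.mean(0),[round(float(np.degrees(np.arctan2(*(P[i]-P[i-1])[::-1]))),1) for i in range(4)],[np.linalg.norm(P[i]-P[i-1]).round(3) for i in range(4)])
```

```text
[[0.3798, 0.1192], [0.4311, 0.3407], [0.6492, 0.2887], [0.603, 0.0656]] [0.515797   0.20355836] [166.5, 77.0, -13.4, -101.7] [np.float64(0.23), np.float64(0.227), np.float64(0.224), np.float64(0.228)]
```

```bash
python3 -m crank '[[[-0.003,0.02,0,0,0,0.001],[-0.005,0.04,0,0,0,0.002],[-0.008,0.06,0,0,0,0.002],[-0.010,0.08,0,0,0,0.003],[-0.013,0.10,0,0,0,0.004],[-0.015,0.12,0,0,0,0.005],[-0.018,0.14,0,0,0,0.005],[-0.020,0.16,0,0,0,0.006],[-0.023,0.18,0,0,0,0.007],[-0.026,0.20,0,0,0,0.008],[-0.028,0.22,0,0,0,0.008],[-0.031,0.24,0,0,0,0.009],[-0.033,0.26,0,0,0,0.010],[-0.036,0.28,0,0,0,0.010],[-0.038,0.30,0,0,0,0.011],[-0.041,0.32,0,0,0,0.012],[-0.044,0.34,0,0,0,0.012],[-0.046,0.36,0,0,0,0.013],[-0.049,0.38,0,0,0,0.014],[-0.051,0.40,0,0,0,0.015]]]'
python3 -m crank '[[[-0.054,0.42,0,0,0,0.015],[-0.056,0.44,0,0,0,0.016],[-0.059,0.46,0,0,0,0.017],[-0.061,0.48,0,0,0,0.018],[-0.064,0.50,0,0,0,0.018],[-0.067,0.52,0,0,0,0.019],[-0.069,0.54,0,0,0,0.020],[-0.072,0.56,0,0,0,0.020],[-0.072,0.56,0,0,0,0.020],[-0.072,0.56,0,0,0,0.020],[-0.072,0.56,0,0,0,0.020],[-0.072,0.56,0,0,0,0.020],[-0.072,0.56,0,0,0,0.020],[-0.072,0.56,0,0,0,0.020],[-0.072,0.56,0,0,0,0.020],[-0.072,0.56,0,0,0,0.020],[-0.072,0.56,0,0,0,0.020],[-0.069,0.54,0,0,0,0.020],[-0.067,0.52,0,0,0,0.019],[-0.064,0.50,0,0,0,0.018]]]'
python3 -m crank '[[[-0.061,0.48,0,0,0,0.018],[-0.059,0.46,0,0,0,0.017],[-0.056,0.44,0,0,0,0.016],[-0.054,0.42,0,0,0,0.015],[-0.051,0.40,0,0,0,0.015],[-0.049,0.38,0,0,0,0.014],[-0.046,0.36,0,0,0,0.013],[-0.044,0.34,0,0,0,0.012],[-0.041,0.32,0,0,0,0.012],[-0.038,0.30,0,0,0,0.011],[-0.036,0.28,0,0,0,0.010],[-0.033,0.26,0,0,0,0.010],[-0.031,0.24,0,0,0,0.009],[-0.028,0.22,0,0,0,0.008],[-0.026,0.20,0,0,0,0.008],[-0.023,0.18,0,0,0,0.007],[-0.020,0.16,0,0,0,0.006],[-0.018,0.14,0,0,0,0.005],[-0.015,0.12,0,0,0,0.005],[-0.013,0.10,0,0,0,0.004]]]'
python3 -m crank '[[[-0.010,0.08,0,0,0,0.003],[-0.008,0.06,0,0,0,0.002],[-0.005,0.04,0,0,0,0.002],[-0.003,0.02,0,0,0,0.001]]]'
python3 see.py -13.2 pics/p1.png
```

```text
time: 21.52
ee_pos: [0.5511, -0.1227, 0.3063]
tcp_rot: [-180.0, -0.0, 162.7]
wrist_force: [0.4, -0.4, -7.7]
opening: 0.015
grasp_force: 78.5
time: 23.18
ee_pos: [0.524, 0.0881, 0.3063]
tcp_rot: [-180.0, -0.0, 165.3]
wrist_force: [0.1, 0.7, -8.0]
opening: 0.0149
grasp_force: 78.5
time: 24.85
ee_pos: [0.5093, 0.2032, 0.3063]
tcp_rot: [-180.0, -0.0, 166.7]
wrist_force: [-0.6, 0.2, -7.2]
opening: 0.015
grasp_force: 78.5
time: 25.18
ee_pos: [0.5088, 0.207, 0.3063]
tcp_rot: [-180.0, -0.0, 166.8]
wrist_force: [-0.2, -0.2, -7.4]
opening: 0.0148
grasp_force: 78.5
25.28 y from (left,right): [('scene', (286, 326), [-5.2, -6.1], 335), ('top', (221, 244), [-71.7, -15.6], 468)] Tx 0.06 Ty 0.021 F [-0.4 -1.  -7.2] rot [-1.7996e+02 -1.0000e-02  1.6679e+02]
```

View pics/p1.png

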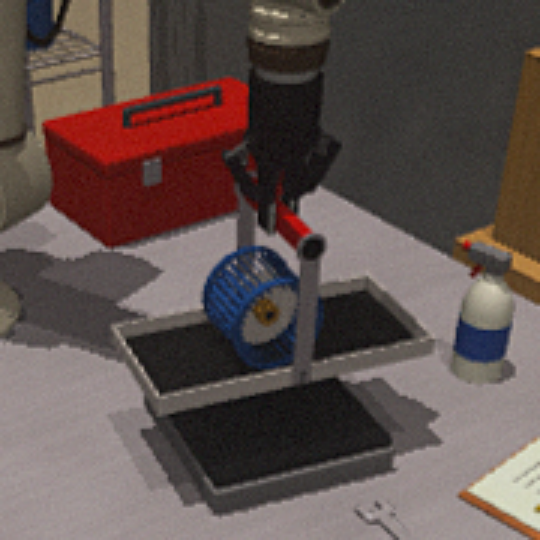

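The picture shows the tray above the scale with the wheel still under the bar; the hub is at crop (265,313), the spray bottle is clear to the right, and the scale is directly below.

Run:
```python
from h import *
a=bot.camera("scene");T=np.array(bot.get_obs()["ee_pos"]);O=T-[0,0,.17]
t=np.radians(-13.2);X=np.array([np.cos(t),np.sin(t),0]);Y=np.array([-np.sin(t),np.cos(t),0])
u,v=map(int,proj("scene",O+[0,0,.1]))
p=onz("scene",(u-90+265/3,v-90+313/3),O[2]+.059)-O;print("hub",p@X,p@Y)
h=cv2.cvtColor(a,cv2.COLOR_RGB2HSV);m=(h[...,0]>10)&(h[...,0]<28)&(h[...,1]>120)&(h[...,2]>60);k=np.zeros(m.shape,bool);k[v-10:v+40,u-30:u+20]=1;ys,xs=np.nonzero(m&k)
p=onz("scene",(xs.mean()+.5,ys.mean()+.5),O[2]+.059)-O;print(len(xs),"brass",p@X,p@Y)
m=red(a,(u-10,v-30,u+35,v+10));ys,xs=np.nonzero(m)
P=np.array([onz("scene",q,T[2]+.013) for q in zip(xs+.5,ys+.5)])-T;px=P@X*1e3;py=P@Y*1e3
for lo in range(0,80,20):
    k=(px>lo)&(px<=lo+20);print(lo,k.sum(),py[k].min().round(1),py[k].max().round(1))
# tray wall corners
for x,y in((.08,-.17),(.08,.17),(-.08,-.17),(-.08,.17)):print(np.array(proj("scene",O+X*x+Y*y+[0,0,.024]))-[u-90,v-90])
```

```text
hub 0.01822689635561743 -0.015284427016990678
41 brass 0.014890784777392432 -0.013060781739782196
0 8 -26.2 4.1
20 16 -11.3 6.6
40 24 -26.0 3.4
60 29 -26.0 3.2
[ 51.69229518 131.73673581]
[144.10198881 112.05316072]
[ 36.06420879 107.4716726 ]
[121.94538425  91.05706915]
```

Run:
```python
from h import *
T=np.array([.5088,.207,.3063]);O=T-[0,0,.17]
t=np.radians(-13.2);X=np.array([np.cos(t),np.sin(t),0]);Y=np.array([-np.sin(t),np.cos(t),0])
u,v=map(int,proj("scene",O+[0,0,.1]));f=lambda p:((np.array(proj("scene",O+p[0]*X+p[1]*Y+[0,0,p[2]]))-[u-90,v-90])*3).round(1)
print("bar end",f((.085,0,.17)),"upright base",f((.0825,0,.01)),"upright mid",f((.0825,0,.09)))
for x in(.005,.01,.016,.02):print(x,[f((x,y,.059)).tolist() for y in(0,-.005,-.01,-.015)])
```

```text
bar end [310.7 247.9] upright base [299.2 376.2] upright mid [304.2 314. ]
0.005 [[272.5, 305.0], [268.5, 305.7], [264.5, 306.5], [260.5, 307.3]]
0.01 [[274.3, 307.0], [270.3, 307.8], [266.3, 308.6], [262.3, 309.4]]
0.016 [[276.5, 309.6], [272.5, 310.4], [268.5, 311.1], [264.5, 311.9]]
0.02 [[278.0, 311.3], [274.0, 312.0], [270.0, 312.8], [265.9, 313.6]]
```

```bash
python3 -m crank '[[[0,0,0,-0.087,0.020,0],[0,0,0,-0.087,0.020,0],[0,0,0,0,0,0],[0,0,0,0,0,0],[0,0,0,-0.056,0.013,0],[0,0,0,0,0,0],[0,0,0,0.135,-0.031,0],[0,0,0,0.123,-0.029,0],[0,0,0,0,0,0],[0,0,0,0,0,0],[0,0,0,0,0,0]]]'
cat > hub.py <<'E'
from h import *
a=bot.camera("scene");T=np.array(bot.get_obs()["ee_pos"]);O=T-[0,0,.17]
t=np.radians(-13.2);X=np.array([np.cos(t),np.sin(t),0]);Y=np.array([-np.sin(t),np.cos(t),0])
u,v=map(int,proj("scene",O+[0,0,.1]))
h=cv2.cvtColor(a,cv2.COLOR_RGB2HSV);m=(h[...,0]>10)&(h[...,0]<28)&(h[...,1]>120)&(h[...,2]>60);k=np.zeros(m.shape,bool);k[v-10:v+40,u-30:u+20]=1;ys,xs=np.nonzero(m&k)
p=onz("scene",(xs.mean()+.5,ys.mean()+.5),O[2]+.059)-O;print(len(xs),"brass",p@X,p@Y)
E
python3 see.py -13.2; python3 hub.py
```

```text
time: 26.25
ee_pos: [0.5088, 0.2067, 0.3065]
tcp_rot: [179.8, 0.0, 166.8]
wrist_force: [-0.4, -0.3, -7.2]
opening: 0.0151
grasp_force: 78.4
26.35 y from (left,right): [('scene', (287, 326), [-1.4, -6.1], 339), ('top', (222, 243), [-75.1, -12.0], 421)] Tx 0.004 Ty -0.032 F [-0.1 -0.2 -8.2] rot [179.85  -0.   166.78]
47 brass 0.015047719889993826 -0.007325604595506117
```

```bash
python3 -m crank '[[[0,0,0,-0.015,0.0035,0],[0,0,0,-0.015,0.0035,0],[0,0,0,0,0,0],[0,0,0,0,0,0],[0,0,0,0,0,0],[0,0,0,0,0,0],[0,0,0,0,0,0],[0,0,0,0,0,0],[0,0,0,0,0,0],[0,0,0,0,0,0],[0,0,0,0,0,0],[0,0,0,0,0,0],[0,0,0,0,0,0],[0,0,0,0,0,0],[0,0,0,0,0,0],[0,0,0,0,0,0],[0,0,0,0,0,0],[0,0,0,0,0,0],[0,0,0,0,0,0],[0,0,0,0,0,0]]]' >/dev/null; python3 hub.py
python3 -m crank '[[[0,0,0,0,0,0],[0,0,0,0,0,0],[0,0,0,0,0,0],[0,0,0,0,0,0],[0,0,0,0,0,0],[0,0,0,0,0,0],[0,0,0,0,0,0],[0,0,0,0,0,0],[0,0,0,0,0,0],[0,0,0,0,0,0],[0,0,0,0,0,0],[0,0,0,0,0,0],[0,0,0,0,0,0],[0,0,0,0,0,0],[0,0,0,0,0,0],[0,0,0,0,0,0],[0,0,0,0,0,0],[0,0,0,0,0,0]]]' >/dev/null; python3 hub.py
python3 -m crank '[[[0,0,-0.05,0,0,0],[0,0,-0.1,0,0,0],[0,0,-0.15,0,0,0],[0,0,-0.2,0,0,0],[0,0,-0.25,0,0,0],[0,0,-0.25,0,0,0],[0,0,-0.25,0,0,0],[0,0,-0.25,0,0,0],[0,0,-0.25,0,0,0],[0,0,-0.25,0,0,0],[0,0,-0.25,0,0,0],[0,0,-0.25,0,0,0],[0,0,-0.25,0,0,0],[0,0,-0.25,0,0,0],[0,0,-0.2,0,0,0],[0,0,-0.15,0,0,0],[0,0,-0.1,0,0,0],[0,0,-0.05,0,0,0]]]'
python3 see.py -13.2; python3 hub.py
python3 - <<'E'
from h import *
b=bot.camera("top");a=bot.camera("scene");cv2.imwrite("pics/d.png",np.hstack([cv2.resize(b[180:310,160:290,::-1],(400,400)),cv2.resize(a[140:270,240:370,::-1],(400,400))]))
E
```

```text
43 brass 0.014293036596866716 -0.007200516750406713
43 brass 0.01427433875710602 -0.007218027295038792
time: 31.17
ee_pos: [0.5088, 0.207, 0.236]
tcp_rot: [-179.9, -0.0, 166.8]
wrist_force: [-0.6, -0.4, -8.0]
opening: 0.0149
grasp_force: 78.4
31.27 y from (left,right): [('scene', (287, 324), [0.1, -7.5], 293), ('top', (225, 245), [-75.1, -12.3], 376)] Tx 0.058 Ty 0.023 F [-0.2  0.4 -7.1] rot [-1.7995e+02 -1.0000e-02  1.6679e+02]
40 brass 0.015664507628567772 -0.007456737465090931
```

View pics/d.png

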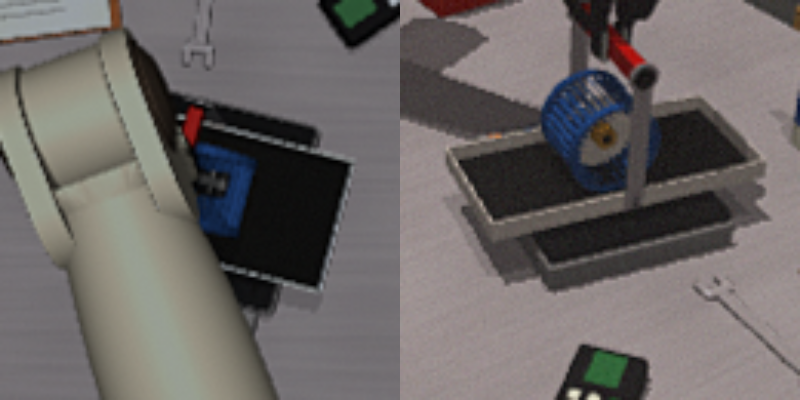

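The left panel shows the tray centred across the platform, with strips visible at crop (250,120) and (250,290). In the right panel the wheel sits under the bar, hub at (605,132). I'll lower gently.

```bash
python3 -m crank '[[[-0.04,0.02,-0.05,0,0,0],[0,0,-0.06,0,0,0],[0,0,-0.06,0,0,0],[0,0,-0.06,0,0,0],[0,0,-0.06,0,0,0],[0,0,-0.06,0,0,0],[0,0,-0.06,0,0,0],[0,0,-0.06,0,0,0],[0,0,-0.05,0,0,0],[0,0,-0.05,0,0,0],[0,0,-0.04,0,0,0]]]'
python3 -m crank '[[[0,0,-0.025,0,0,0],[0,0,-0.025,0,0,0],[0,0,-0.025,0,0,0],[0,0,-0.025,0,0,0]]]'
```

```text
time: 32.33
ee_pos: [0.508, 0.2074, 0.224]
tcp_rot: [-179.9, -0.0, 166.8]
wrist_force: [-0.8, 0.7, -7.8]
opening: 0.0149
grasp_force: 78.4
time: 32.67
ee_pos: [0.508, 0.2074, 0.2221]
tcp_rot: [-179.9, -0.0, 166.8]
wrist_force: [0.4, 0.8, -7.9]
opening: 0.0147
grasp_force: 78.4
```

```bash
for i in 1; do python3 -m crank '[[[0,0,-0.025,0,0,0],[0,0,-0.025,0,0,0],[0,0,-0.025,0,0,0]]]'; done; python3 -m crank '[[[0,0,-0.02,0,0,0],[0,0,-0.02,0,0,0]]]'
```

```text
time: 32.92
ee_pos: [0.5081, 0.2074, 0.2206]
tcp_rot: [-180.0, 0.0, 166.8]
wrist_force: [-0.0, -0.4, -3.6]
opening: 0.0147
grasp_force: 78.9
time: 33.08
ee_pos: [0.5081, 0.2074, 0.2206]
tcp_rot: [-180.0, 0.0, 166.8]
wrist_force: [-1.3, -1.1, 2.8]
opening: 0.0151
grasp_force: 79.7
```

```bash
python3 hub.py; python3 -m crank '[[[0,0,0,0,0,0],[0,0,0,0,0,0],[0,0,0,0,0,0],[0,0,0,0,0,0]]]' 0.5; python3 hub.py; python3 -m crank '[[[0,0,0,0,0,0],[0,0,0,0,0,0],[0,0,0,0,0,0],[0,0,0,0,0,0],[0,0,0.1,0,0,0],[0,0,0.3,0,0,0],[0,0,0.6,0,0,0],[0,0,0.8,0,0,0],[0,0,0.8,0,0,0],[0,0,0.8,0,0,0],[0,0,0.8,0,0,0],[0,0,0.6,0,0,0],[0,0,0.2,0,0,0],[0,0,0,0,0,0]]]' 0.9
python3 - <<'E'
from h import *
a=bot.camera("scene");b=bot.camera("top");np.save("s9.npy",a)
cv2.imwrite("pics/e.png",np.hstack([cv2.resize(b[180:310,160:290,::-1],(400,400)),cv2.resize(a[140:270,240:370,::-1],(400,400))]))
E
```

```text
38 brass 0.015249263355369034 -0.007343030537056878
time: 33.47
ee_pos: [0.5082, 0.2074, 0.2201]
tcp_rot: [-180.0, 0.0, 166.8]
wrist_force: [0.1, 0.3, 0.1]
opening: 0.0428
grasp_force: 0.0
37 brass 0.014573223497970854 -0.007325732360544334
time: 34.68
ee_pos: [0.5083, 0.2075, 0.3211]
tcp_rot: [180.0, 0.1, 166.8]
wrist_force: [0.8, 0.3, -0.3]
opening: 0.0769
grasp_force: 0.0
```

View pics/e.png

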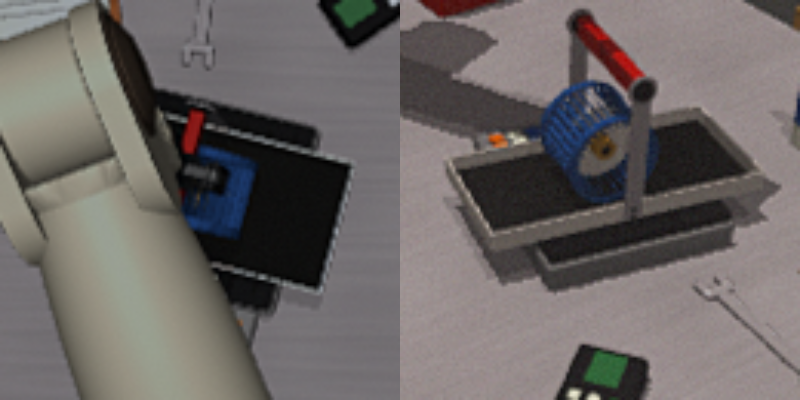

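The final picture shows the tray resting level and centred on the platform. The wheel is still under the bar, hub at right-panel (602,148), and the gripper is open and about 10 cm above. I'm handing the job in.

```bash
python3 -c "
from workcell import bot
print(bot.job_done())"
```

```text
the job is handed in; nothing more can be done
None
```

The tray is on the scale platform, placed within a few millimetres of my estimate of its centre, with the wheel at rest about 5 mm from under the handle; the gripper has let go and is clear, at about 35 s, and the job is handed in.

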